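# Close the sprung press mould and hold it shut

### The arm

A 6-joint arm with a two-finger parallel gripper is mounted at the origin on a cart in front of the work surface, level with it; the furniture and walls round the work are solid. World frame = base frame: x ahead of the robot, y to its left, z up, the work surface at z = 0. Lengths are in m, angles in rad, forces in N, time in s.
With the tool pointing down it reaches from about 0.35 to 0.85 m from the base axis. Payload 8.1 kg.
Tool frame: the origin (TCP) lies midway between the tips of the shut fingers; the grasp point (between the pads) lies 19 mm behind it; z points along the fingers, y is the line along which they close (so a half turn about z gives the same grasp; the last joint's range is limited). The gripper opens to 93 mm and grips with 3 to 60 N. Pads are 15 mm wide; open, the fingers measure 128 mm over their backs; the gripper's body (75 mm by 188 mm) begins 65 mm behind the grasp point.
Start: joints at [1.039, 0.13, 1.488, -0, 1.523, -0.085], TCP at [0.259, 0.541, 0.219] pointing down, gripper open.
Joint ranges: [-2.96, 2.96], [-0.89, 2.26], [0.02, 2.5], [-1.34, 4.48], [0, 2.73], [-2.66, 2.66]. Speed limits (rad/s): [2.39, 2.39, 2.79, 3.14, 3.14, 3.14].

### API

Orientations are given as a rotation vector (axis times angle).
In Python, from plant import read_state, read_camera, camera_model, close_job gives the robot as it stands. The module is installed in compiled form; this text tells all that it offers.
- The arm moves only by the tool carry_out, never from a script. Its argument "moves" is a list of rows, each an object of numbers: "jaw": the finger opening in m, from 0 to 0.093; "dx", "dy", "dz": the shift along the tool's x, y, z in m; "yaw": the turn about the tool's z in rad. In form: [{"jaw": .., "dx": .., "dy": .., "dz": .., "yaw": ..}, ...]. A call has 1 to 8 rows; each row shifts and turns the commanded pose from where the row before left it, along the tool's axes as they then stand; what a row does not reach is not made up. A row lasts 1/8 s, in which the tool goes at most 62.5 mm and 10.7 degrees, less where a joint would pass 70% of its speed; a pose out of reach is approached as far as the arm can. A call is refused whole if a number of a shift passes 0.0625 or a number of a turn 0.188, either way. A call with a gripper value outside its range is refused whole. The fingers move at their own pace and stop on an object; "grip_force" is the grip in N (left out, the last holds). Time passes only in rows, so rows that do not move let the fingers close. It gives the time, the measured TCP pose, the force, the opening and the grip force at its end, in the units of the state.
- read_state(): the state, without advancing time (a new reading comes with each control period).
- read_camera(name): name is "side" or "top" or "wrist"; returns the picture (400x640x3 uint8, red, green, blue); there is no depth.
- camera_model(name): a dict with "camera_matrix" (3x3 intrinsics, pixels), "view" (4x4, takes a point from world to camera coordinates). Camera axes: x right, y up, looking along -z (the intrinsics and any distortion apply to the point x, -y, -z); pixel columns grow to the right and rows downward; lengths in m; the calibration is good to about 2 mm. A picture is of the moment at which its call begins: read the wrist's pose just before it. camera_model takes no time and is no camera call; for the wrist camera it gives the pose at the moment of the call.
- close_job(): hands the job in; it is judged then, once.
The state is a dict: "t": time; "q": joint angles; "dq": joint speeds; "joint_torque": joint torques, N m; "tool_pos": TCP position; "orientation": TCP orientation; "force": force on the tool from outside, world axes, zero at the start; "wrist_torque": the same for the moment, N m; "opening": finger opening in m; "gripper_force": force on a finger pad.
Only numpy, scipy, OpenCV 4.12 (cv2) and the standard library are available. Lean on these libraries where they do the work, as an engineer would, in place of code of your own. Each camera call takes 0.05 s, during which the arm holds its last target. There are 200 camera calls.

### The job

Pull the transport lock of the small press mould all the way out to its end stop, so that its bar clears the lower half. Then put the loose upper half on the two dowels and press it down against the spring until the faces of the two halves meet, and finish while still holding it pressed shut: do not let go. Leave the other things on the bench where they are.

Things in the scene. Friction and masses are not known exactly. Their poses are not given: they have to be found in the camera images.
- lower_half: Lower half of the press mould, fixed to the bench: aluminium block 80 (x) x 110 (y) mm on a dark foot plate 100 x 134 x 8, flat top face 40 mm above the bench. Origin: centre of the underside; z up, y along the line of the dowels, -x roughly towards the robot. On the -x side a dark guide 34 mm wide, centred at y = -28, reaches to x = -164; lips 48 mm high, end stop 54 mm.
- lower_face (a point): Centre of the lower half's top face, 40 mm above its origin (same axes). The mould is shut when the underside of the upper half lies on this face.
- dowel_left (a point): Tip of the upright steel dowel at y = +42 mm of the lower half. Dowels are 10 mm in diameter and stand 26 mm above the top face (66 mm above the bench); the last 7 mm taper to 5 mm.
- dowel_right (a point): Tip of the equal dowel at y = -42 mm of the lower half.
- ejector (a joint): Sprung ejector plate, 46 x 38 mm, in the middle of the lower half's top face. 0 = raised, 8 mm proud of the face; 0.008 = pushed in flush. It pushes up with 6 N raised, 14 N flush, so the upper half's weight alone does not close the mould: about 11 N more must be pushed down, and it springs back when let go.
- lock (a joint): Transport lock: steel bar 12 mm wide, 12 high, sliding along the lower half's x over its top face at y = -28 mm; it keeps the upper half from closing. 0 = fully in; grows as it is pulled out towards the robot (-x of the lower half); 0.070 = at the end stop, clear of the upper half. Starts between 0 and 0.025. About 2 N of friction; stays where left.
- lock_grip (a point): Centre of the lock's upright black grip, which moves with the bar: 20 mm (along the slide) x 16 mm (across) in plan, sides upright and free from 53 to 81 mm above the bench; this point is 68 mm above the bench.
- upper_half: Loose upper half, about 0.35 kg: aluminium plate 70 (x) x 110 (y) x 20 mm with a dark grip block on top, 22 (x) x 44 (y) mm, from 20 to 52 mm above the underside. Origin: centre of the underside; z up. Two 12 mm through holes at y = +42 and -42 mm. Symmetrical, fits either way round. Starts flat on the bench left of the mould, block up.
- tape_roll: Bystander, to be left alone: roll of cream tape lying flat, 72 mm across, 26 high.
- coupling: Bystander, to be left alone: black plastic pipe coupling standing upright, 54 mm across, 60 high.
- pliers: Bystander, to be left alone: combination pliers with red handles lying open, 184 mm long, 80 wide, 14 high.
- tape_measure: Bystander, to be left alone: yellow pocket tape measure, 38 x 82 x 59 high.
- oil_bottle: Bystander, to be left alone: yellow bottle with a black cap, 44 mm across, 120 high.
- elbow: Bystander, to be left alone: white plastic pipe elbow, 59 x 59 x 42 high.

How it is judged:
By the outcome, as a careful person would: the job done as asked, in the order asked, and still so for the second after the job is handed in, while the arm keeps its last pose, push and grip.
It also fails if it takes over 51 s, if anything falls off the work surface, if the arm or the gripper's body presses on something with over 40 N, if the wrist force passes 120 N, or if a joint passes its speed limit or range.

## Working session

There is one attempt and no reset: what is moved stays moved. The work goes in short steps, Python scripts to look and compute and a tool call to move; the robot and the scene stay as the last step left them, time stands still between calls to the robot, and variables do not carry over. Pictures are saved under pics/ and viewed, at most 10 in all, crops included, and the job is handed in when it is done.

Besides the shell and the picture viewer there is one more tool, called as a command line: name --argument value ..., lists and objects as JSON in quotes. carry_out: Moves the arm, as the interface text tells. Its arguments: {"type":"object","properties":{"moves":{"type":"array","items":{"type":"object","properties":{"jaw":{"type":"number"},"dx":{"type":"number"},"dy":{"type":"number"},"dz":{"type":"number"},"yaw":{"type":"number"}}}},"grip_force":{"type":"number"}},"required":["moves"]}

```bash
mkdir -p pics
python3 - <<'E'
from plant import *
import cv2,numpy as np
s=read_state();print(s['t'],s['tool_pos'],s['orientation'],s['force'],s['opening'])
for n in('side','top'):
    im=read_camera(n);cv2.imwrite(f'pics/{n}0.png',im[:,:,::-1])
    m=camera_model(n);print(n,{k:np.round(v,4).tolist() if not isinstance(v,str) else v for k,v in m.items()})
E
```

```text
0.0 [0.25893757 0.54062622 0.21761182] [-6.95909356e-01 -3.06299793e+00  2.71677194e-03] [ 0.32738534 -0.11717587  0.22681809] 0.09300510168829734
side {'camera_matrix': [[386.9302, 0.0, 316.1014], [0.0, 386.9302, 202.7289], [0.0, 0.0, 1.0]], 'view': [[0.8916, -0.4526, -0.0119, -0.5461], [0.3112, 0.5937, 0.7421, -0.1743], [-0.3288, -0.6654, 0.6702, -1.1234], [0.0, 0.0, 0.0, 1.0]]}
top {'camera_matrix': [[447.1358, 0.0, 327.5115], [0.0, 447.1358, 193.3372], [0.0, 0.0, 1.0]], 'view': [[-0.0224, -0.9997, 0.0, -0.0583], [0.9807, -0.022, 0.1944, -0.5732], [-0.1944, 0.0044, 0.9809, -1.296], [0.0, 0.0, 0.0, 1.0]]}
```

View pics/top0.png

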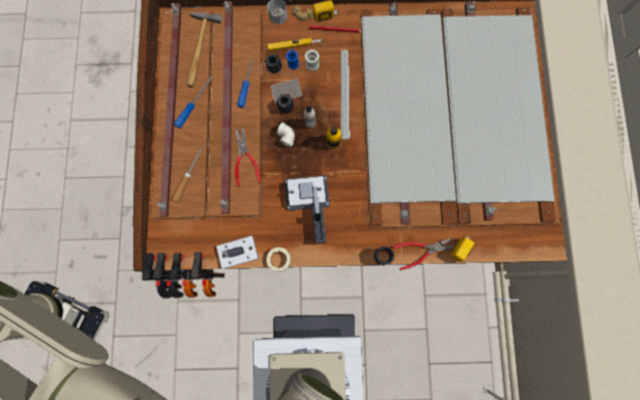

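View pics/side0.png

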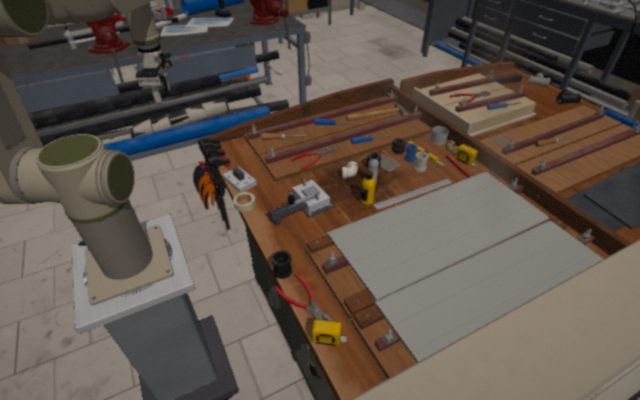

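The top view shows the lower mould at about (307,192), with its guide running down to (319,240). The upper half is at (237,252), with the tape roll beside it at (278,259). Next I'll compute rough positions and check the wrist view.

```bash
cat > h.py <<'E'
import numpy as np,cv2
from plant import *
def ray(m,uv,z):
    K=np.array(m['camera_matrix']);V=np.array(m['view'])
    p=cv2.undistortPoints(np.array([[uv]],float),K,np.array(m.get('distortion',np.zeros(5)),float)).ravel()
    d=V[:3,:3].T@np.array([p[0],-p[1],-1.]);c=-V[:3,:3].T@V[:3,3]
    return c+d*(z-c[2])/d[2]
def proj(m,P):
    V=np.array(m['view']);K=np.array(m['camera_matrix']);c=V[:3,:3]@np.asarray(P,float)+V[:3,3]
    return K[0,0]*c[0]/-c[2]+K[0,2],K[1,1]*-c[1]/-c[2]+K[1,2]
E
python3 - <<'E'
from h import *
m=camera_model('top');print(m.keys())
for n,uv,z in [('upper',(237,252),.02),('block',(307,192),.04),('guide end',(319,240),.05),('tape',(278,259),.026)]:print(n,ray(m,uv,z).round(3))
s=read_state();R=cv2.Rodrigues(s['orientation'])[0];print(R.round(3))
w=camera_model('wrist');V=w['view'];c=-V[:3,:3].T@V[:3,3];print('cam in tool',(R.T@(c-s['tool_pos'])).round(4),'look',(R.T@-V[2,:3]).round(3),'right',(R.T@V[0,:3]).round(3),w['camera_matrix'])
t=cv2.imread('pics/top0.png')[150:280,200:350];cv2.imwrite('pics/topc.png',cv2.resize(t,None,fx=5,fy=4.6,interpolation=cv2.INTER_CUBIC))
cv2.imwrite('pics/w0.png',read_camera('wrist')[:,:,::-1])
E
```

```text
dict_keys(['camera_matrix', 'view'])
upper [0.404 0.207 0.02 ]
block [ 0.581 -0.008  0.04 ]
guide end [ 0.432 -0.043  0.05 ]
tape [0.38  0.082 0.026]
[[-0.902  0.432 -0.001]
 [ 0.432  0.902 -0.001]
 [ 0.    -0.002 -1.   ]]
cam in tool [ 6.740e-02  1.000e-04 -1.666e-01] look [-0.243 -0.001  0.97 ] right [-0.001  1.     0.   ] [[343.56144778   0.         326.16650166]
 [  0.         343.56144778 202.97323048]
 [  0.           0.           1.        ]]
```

View pics/w0.png

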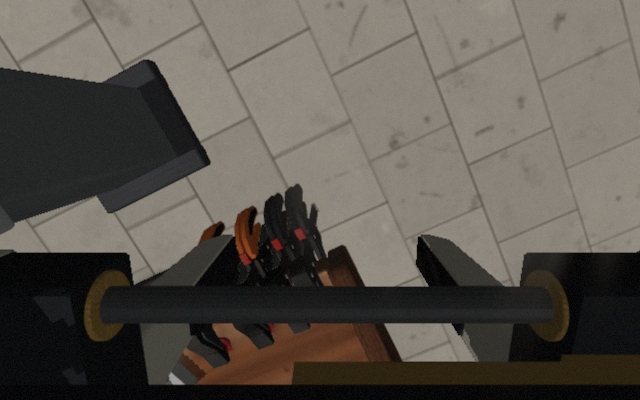

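carry_out --moves '[{"yaw":-0.17},{"yaw":-0.17},{"yaw":-0.17},{"dx":-0.024,"dy":-0.06},{"dx":-0.024,"dy":-0.06},{"dx":-0.024,"dy":-0.06},{"dx":-0.024,"dy":-0.06},{"dx":-0.024,"dy":-0.06}]'

```text
invalid input at $.moves[0]: expected keys jaw, dx, dy, dz, yaw
```

Run:
```python
from h import *
s=read_state();print(s['t'],s['tool_pos'],s['orientation'])
np.savez('w1.npz',V=camera_model('wrist')['view'])
cv2.imwrite('pics/w1.png',read_camera('wrist')[:,:,::-1])
```

```text
0.15 [0.25902475 0.54074514 0.21784646] [-6.95961400e-01 -3.06312566e+00  2.09132681e-03]
```

View pics/w1.png

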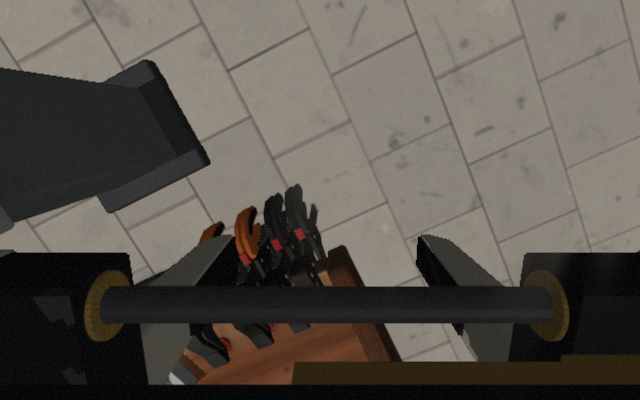

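The picture is unchanged because the call was refused: every row needs all five keys.

carry_out --moves '[{"jaw":0.093,"dx":0,"dy":0,"dz":0,"yaw":-0.17},{"jaw":0.093,"dx":0,"dy":0,"dz":0,"yaw":-0.17},{"jaw":0.093,"dx":0,"dy":0,"dz":0,"yaw":-0.17},{"jaw":0.093,"dx":-0.024,"dy":-0.06,"dz":0,"yaw":0},{"jaw":0.093,"dx":-0.024,"dy":-0.06,"dz":0,"yaw":0},{"jaw":0.093,"dx":-0.024,"dy":-0.06,"dz":0,"yaw":0},{"jaw":0.093,"dx":-0.024,"dy":-0.06,"dz":0,"yaw":0},{"jaw":0.093,"dx":-0.024,"dy":-0.06,"dz":0,"yaw":0}]'

```text
t: 1.2
tool_pos: [0.3938, 0.2571, 0.2186]
orientation: [-0.1, 3.14, 0.0]
force: [-0.1, 1.3, 0.4]
opening: 0.0931
gripper_force: 0.0
```

carry_out --moves '[{"jaw":0.093,"dx":0,"dy":-0.03,"dz":0,"yaw":0},{"jaw":0.093,"dx":0,"dy":0,"dz":0,"yaw":0},{"jaw":0.093,"dx":0,"dy":0,"dz":0,"yaw":0}]'

```text
t: 1.58
tool_pos: [0.3952, 0.2295, 0.2187]
orientation: [-0.099, 3.14, 0.001]
force: [0.3, -0.8, 0.0]
opening: 0.0929
gripper_force: 0.0
```

Run:
```python
from h import *
s=read_state();print(s['t'],s['tool_pos'],s['orientation'])
np.savez('w1.npz',**camera_model('wrist'))
cv2.imwrite('pics/w1b.png',read_camera('wrist')[:,:,::-1])
```

```text
1.575 [0.39517668 0.22952773 0.21867159] [-9.90383777e-02  3.13999211e+00  8.37953389e-04]
```

View pics/w1b.png

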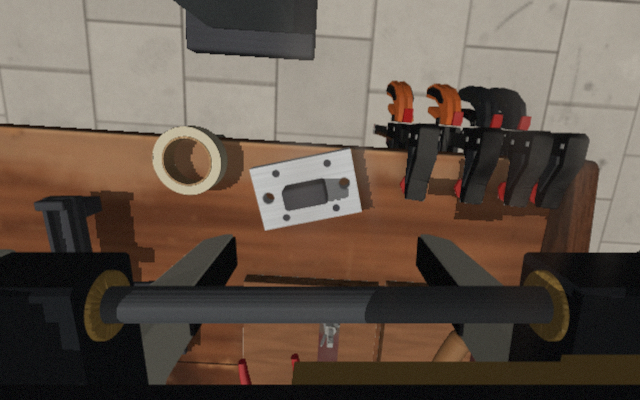

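The upper half is bright, with its block at about (305,193) and holes at (269,198) and (344,183). The roll is at (190,160) and the clamp rack starts near x=385. I'll measure the plate and check how high the clamps stand next to the gripper body.

Run:
```python
from h import *
m=dict(np.load('w1.npz'));im=cv2.imread('pics/w1b.png')
hsv=cv2.cvtColor(im,cv2.COLOR_BGR2HSV);mk=((hsv[:,:,1]<45)&(hsv[:,:,2]>120)).astype(np.uint8)*255
mk[:146]=0;mk[:,:240]=0;mk[:,375:]=0;mk[240:]=0
cs,_=cv2.findContours(mk,cv2.RETR_EXTERNAL,cv2.CHAIN_APPROX_NONE);c=max(cs,key=cv2.contourArea)
P=np.array([ray(m,p[0].astype(float),.02)[:2] for p in c],np.float32)*1000
r=cv2.minAreaRect(P);print('plate',r)
for uv in[(269,198),(344,183)]:print(ray(m,uv,.02).round(4))
blk=((hsv[:,:,2]<105)).astype(np.uint8)*255;z=np.zeros_like(blk);cv2.drawContours(z,[c],-1,255,-1);blk&=cv2.erode(z,np.ones((5,5)))
n,_,st,ce=cv2.connectedComponentsWithStats(blk)
for i in range(1,n):
  if st[i,4]>12:print(st[i],ce[i].round(1),ray(m,ce[i],.02).round(4))
t=cv2.imread('pics/top0.png')
a=cv2.resize(t[235:305,135:235],(600,420),interpolation=cv2.INTER_CUBIC)
cv2.imwrite('pics/clamp.png',a)
tm=camera_model('top')
for uv in[(386,130),(420,195),(415,130)]:
  for zz in(0,.05,.1):
    X=ray(m,uv,zz);print(uv,zz,X.round(3),'in crop',((np.array(proj(tm,X))-[135,235])*6).round())
```

```text
plate ((406.4317321777344, 208.50070190429688), (70.87650299072266, 110.34777069091797), 14.92809772491455)
[0.4175 0.1686 0.02  ]
[0.3959 0.2491 0.02  ]
[324 160   6   7  35] [326.6 162.8] [0.3752 0.2289 0.02  ]
[273 170   6   7  34] [275.4 173.1] [0.3897 0.1748 0.02  ]
[ 282  178   67   33 1351] [311.1 193.1] [0.4092 0.2142 0.02  ]
[263 193  11  11  86] [268.  197.8] [0.4174 0.1675 0.02  ]
[333 205   6   6  32] [335.5 207.5] [0.4238 0.2418 0.02  ]
[283 215   7   6  32] [286.1 217.2] [0.4383 0.188  0.02  ]
(386, 130) 0 [0.338 0.292 0.   ] in crop [449. 240.]
(386, 130) 0.05 [0.337 0.283 0.05 ] in crop [441. 240.]
(386, 130) 0.1 [0.335 0.275 0.1  ] in crop [431. 241.]
(420, 195) 0 [0.408 0.339 0.   ] in crop [362. 102.]
(420, 195) 0.05 [0.398 0.324 0.05 ] in crop [362. 116.]
(420, 195) 0.1 [0.387 0.309 0.1  ] in crop [362. 131.]
(415, 130) 0 [0.336 0.324 0.   ] in crop [387. 245.]
(415, 130) 0.05 [0.335 0.311 0.05 ] in crop [384. 245.]
(415, 130) 0.1 [0.334 0.298 0.1  ] in crop [381. 245.]
```

View pics/clamp.png

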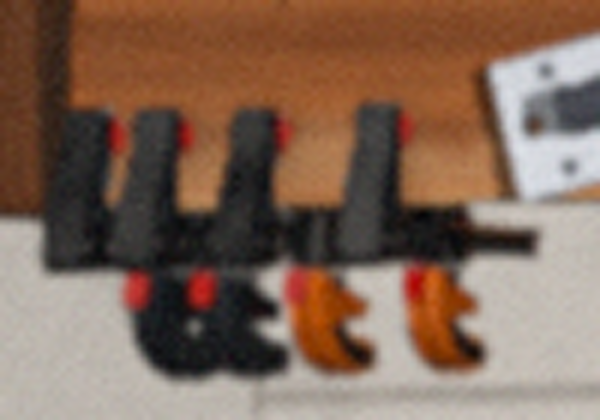

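The clamp tips come out at about bench level (crop row 102), so they are low and clear of the body. The plate is at (0.406, 0.209), heading 105°, and its sizes match. On to the mould.

carry_out --moves '[{"jaw":0.093,"dx":-0.03,"dy":-0.05,"dz":0,"yaw":0},{"jaw":0.093,"dx":-0.03,"dy":-0.05,"dz":0,"yaw":0},{"jaw":0.093,"dx":-0.03,"dy":-0.05,"dz":0,"yaw":0},{"jaw":0.093,"dx":-0.03,"dy":-0.05,"dz":0,"yaw":0},{"jaw":0.093,"dx":-0.03,"dy":-0.05,"dz":0,"yaw":0},{"jaw":0.093,"dx":0,"dy":0,"dz":0,"yaw":0},{"jaw":0.093,"dx":0,"dy":0,"dz":0,"yaw":0}]'

```text
t: 2.5
tool_pos: [0.5607, -0.0098, 0.2181]
orientation: [0.101, -3.139, -0.001]
force: [-0.4, 0.8, 0.3]
opening: 0.0931
gripper_force: 0.0
```

Run:
```python
from h import *
s=read_state();print(s['t'],s['tool_pos'],s['orientation'])
np.savez('w2.npz',**camera_model('wrist'))
im=read_camera('wrist')[:,:,::-1];cv2.imwrite('pics/w2.png',im)
cv2.imwrite('pics/w2c.png',cv2.resize(im[0:300,180:480],None,fx=2,fy=2,interpolation=cv2.INTER_CUBIC))
```

```text
2.5 [ 0.56068339 -0.00978867  0.21806744] [ 1.00671103e-01 -3.13879896e+00 -1.16681508e-03]
```

View pics/w2c.png

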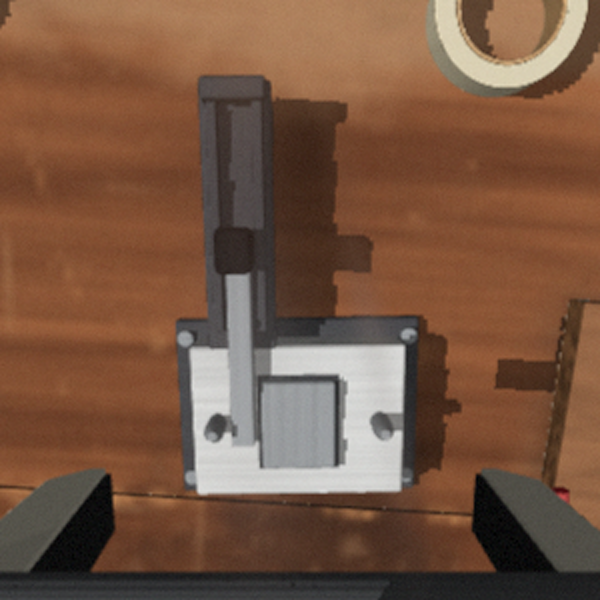

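The mould is in view. The white face spans roughly crop (191–405, 346–492), and the dowels lean outward with tips near (209,436) and (386,436). The grip top is near (234,245), the guide end at (234,85). Now measuring these.

Run:
```python
from h import *
m=dict(np.load('w2.npz'));im=cv2.imread('pics/w2.png')
hsv=cv2.cvtColor(im,cv2.COLOR_BGR2HSV);mk=((hsv[:,:,1]<50)&(hsv[:,:,2]>150)).astype(np.uint8)*255
mk[:168]=0;mk[:,:270]=0;mk[:,388:]=0;mk[250:]=0
ys,xs=np.nonzero(mk);c=cv2.convexHull(np.stack([xs,ys],1).astype(np.int32))
# densify hull
P=np.array([ray(m,p[0].astype(float),.04)[:2] for p in c],np.float32)*1000
r=cv2.minAreaRect(P);print('face',r);print(cv2.boxPoints(r).round(1).tolist())
f=lambda u,v:(u/2+180,v/2)
for n,u,v,z in[('dL tip',209,436,.066),('dR tip',386,436,.066),('grip',233,245,.081),('stopL',202,77,.054),('stopR',270,79,.054),('ejTL',260,377,.048),('ejTR',337,378,.048),('ejBL',261,468,.048),('ejBR',339,467,.048)]:print(n,ray(m,f(u,v),z).round(4))
g=((hsv[:,:,2]<52)).astype(np.uint8)*255;g[:105]=0;g[145:]=0;g[:,:284]=0;g[:,309:]=0
ys,xs=np.nonzero(g);print('grip px',np.percentile(xs,[1,99]),np.percentile(ys,[1,99]),len(xs))
for y in range(110,140,2):print(y,hsv[y,284:310,2].tolist())
```

```text
face ((584.8607788085938, -7.737617492675781), (83.6636734008789, 114.06283569335938), 3.5839245319366455)
[[539.5, 46.599998474121094], [546.7000122070312, -67.30000305175781], [630.2000122070312, -62.0], [623.0, 51.79999923706055]]
dL tip [ 0.5904 -0.048   0.066 ]
dR tip [0.585  0.0373 0.066 ]
grip [ 0.4996 -0.039   0.081 ]
stopL [ 0.4285 -0.0579  0.054 ]
stopR [ 0.4274 -0.0278  0.054 ]
ejTL [ 0.5635 -0.0255  0.048 ]
ejTR [0.5616 0.0129 0.048 ]
ejBL [ 0.6114 -0.0226  0.048 ]
ejBR [0.6083 0.0176 0.048 ]
grip px [287. 307.] [114. 136.] 348
110 [80, 79, 81, 78, 76, 71, 54, 53, 55, 62, 62, 62, 68, 82, 81, 82, 83, 83, 86, 85, 81, 82, 78, 76, 80, 73]
112 [79, 81, 80, 81, 77, 70, 54, 56, 57, 53, 52, 59, 69, 79, 81, 79, 82, 84, 83, 83, 86, 80, 80, 76, 82, 82]
114 [82, 76, 79, 69, 58, 47, 47, 47, 46, 46, 45, 48, 44, 47, 48, 49, 46, 50, 48, 47, 58, 70, 66, 63, 71, 71]
116 [82, 78, 70, 54, 43, 44, 47, 46, 47, 48, 53, 51, 50, 53, 50, 49, 50, 51, 48, 46, 45, 46, 47, 52, 57, 62]
118 [78, 74, 71, 43, 43, 50, 49, 49, 49, 50, 52, 52, 51, 54, 55, 52, 51, 51, 52, 47, 41, 39, 42, 56, 58, 58]
120 [78, 
[... 392 characters left out ...]
0, 50, 50, 42, 47, 46, 53, 53, 57]
128 [83, 85, 76, 54, 48, 51, 48, 51, 50, 51, 48, 53, 49, 52, 53, 54, 50, 53, 49, 48, 45, 48, 47, 51, 56, 63]
130 [80, 86, 77, 51, 46, 46, 48, 49, 53, 51, 52, 52, 52, 46, 53, 53, 52, 52, 50, 53, 45, 46, 47, 50, 62, 57]
132 [80, 85, 73, 54, 46, 45, 47, 53, 50, 48, 51, 51, 51, 52, 49, 51, 50, 52, 50, 50, 49, 49, 51, 55, 58, 57]
134 [79, 81, 79, 67, 48, 46, 47, 47, 55, 50, 48, 47, 52, 50, 52, 52, 51, 50, 51, 52, 46, 47, 54, 59, 60, 61]
136 [78, 83, 86, 81, 67, 54, 47, 47, 45, 48, 47, 54, 57, 61, 58, 56, 60, 57, 62, 81, 91, 70, 63, 55, 64, 82]
138 [85, 83, 82, 82, 84, 79, 73, 54, 86, 138, 160, 155, 158, 158, 157, 160, 161, 158, 155, 147, 118, 82, 60, 59, 69, 82]
```

carry_out --moves '[{"jaw":0.05,"dx":0.032,"dy":-0.013,"dz":0,"yaw":0},{"jaw":0.05,"dx":0.031,"dy":-0.012,"dz":0.02,"yaw":0},{"jaw":0.05,"dx":0,"dy":0,"dz":0.05,"yaw":0},{"jaw":0.05,"dx":0,"dy":0,"dz":0.05,"yaw":0},{"jaw":0.05,"dx":0,"dy":0,"dz":0.04,"yaw":0},{"jaw":0.05,"dx":0,"dy":0,"dz":0,"yaw":0},{"jaw":0.05,"dx":0,"dy":0,"dz":0,"yaw":0}]'

```text
t: 3.42
tool_pos: [0.5005, -0.0393, 0.0606]
orientation: [-0.102, 3.138, -0.001]
force: [-0.3, 0.4, 1.0]
opening: 0.0501
gripper_force: 0.0
```

carry_out --moves '[{"jaw":0,"dx":0,"dy":0,"dz":0,"yaw":0},{"jaw":0,"dx":0,"dy":0,"dz":0,"yaw":0},{"jaw":0,"dx":0,"dy":0,"dz":0,"yaw":0},{"jaw":0,"dx":0,"dy":0,"dz":0,"yaw":0},{"jaw":0,"dx":0,"dy":0,"dz":0,"yaw":0}]' --grip_force 25

```text
t: 4.05
tool_pos: [0.4996, -0.0401, 0.0589]
orientation: [-0.099, 3.14, -0.0]
force: [-1.0, -0.2, 2.5]
opening: 0.0157
gripper_force: 25.0
```

carry_out --moves '[{"jaw":0,"dx":0.007,"dy":0,"dz":0,"yaw":0},{"jaw":0,"dx":0.007,"dy":0,"dz":0,"yaw":0},{"jaw":0,"dx":0.007,"dy":0,"dz":0,"yaw":0},{"jaw":0,"dx":0.007,"dy":0,"dz":0,"yaw":0},{"jaw":0,"dx":0.007,"dy":0,"dz":0,"yaw":0},{"jaw":0,"dx":0.007,"dy":0,"dz":0,"yaw":0},{"jaw":0,"dx":0,"dy":0,"dz":0,"yaw":0}]'

```text
t: 4.92
tool_pos: [0.4567, -0.0433, 0.0589]
orientation: [0.099, -3.139, 0.002]
force: [-1.3, -5.0, 5.7]
opening: 0.0158
gripper_force: 25.0
```

carry_out --moves '[{"jaw":0,"dx":0.004,"dy":0,"dz":0,"yaw":0},{"jaw":0,"dx":0.004,"dy":0,"dz":0,"yaw":0}]'

```text
t: 5.18
tool_pos: [0.4495, -0.0438, 0.0589]
orientation: [-0.099, 3.139, -0.002]
force: [2.8, -6.8, 2.5]
opening: 0.0159
gripper_force: 25.0
```

carry_out --moves '[{"jaw":0,"dx":0.004,"dy":0,"dz":0,"yaw":0},{"jaw":0,"dx":0.004,"dy":0,"dz":0,"yaw":0}]'

```text
t: 5.42
tool_pos: [0.4446, -0.0442, 0.0593]
orientation: [-0.098, 3.132, -0.002]
force: [26.3, -3.6, -15.8]
opening: 0.0155
gripper_force: 24.9
```

The force jumped to 26 N after 55 mm of travel, so the lock is at its stop. Releasing, then rising to look at the mould.

carry_out --moves '[{"jaw":0.05,"dx":0,"dy":0,"dz":0,"yaw":0},{"jaw":0.05,"dx":0,"dy":0,"dz":0,"yaw":0},{"jaw":0.05,"dx":0,"dy":0,"dz":-0.02,"yaw":0},{"jaw":0.07,"dx":0,"dy":0,"dz":-0.04,"yaw":0},{"jaw":0.07,"dx":-0.06,"dy":0.015,"dz":-0.04,"yaw":0},{"jaw":0.07,"dx":-0.06,"dy":0.015,"dz":0,"yaw":0},{"jaw":0.07,"dx":0,"dy":0,"dz":0,"yaw":0},{"jaw":0.07,"dx":0,"dy":0,"dz":0,"yaw":0}]'

```text
t: 6.42
tool_pos: [0.5492, -0.0087, 0.1512]
orientation: [0.1, -3.137, -0.001]
force: [0.2, 0.6, -0.6]
opening: 0.0698
gripper_force: 0.0
```

Run:
```python
from h import *
s=read_state();print(s['t'],s['tool_pos'],s['orientation'])
np.savez('w3.npz',**camera_model('wrist'))
im=read_camera('wrist')[:,:,::-1];cv2.imwrite('pics/w3.png',im)
cv2.imwrite('pics/w3c.png',cv2.resize(im[0:300,130:530],None,fx=2,fy=2,interpolation=cv2.INTER_CUBIC))
```

```text
6.425 [ 0.54919708 -0.00872728  0.15123614] [ 1.00104298e-01 -3.13656129e+00 -6.89324496e-04]
```

View pics/w3c.png

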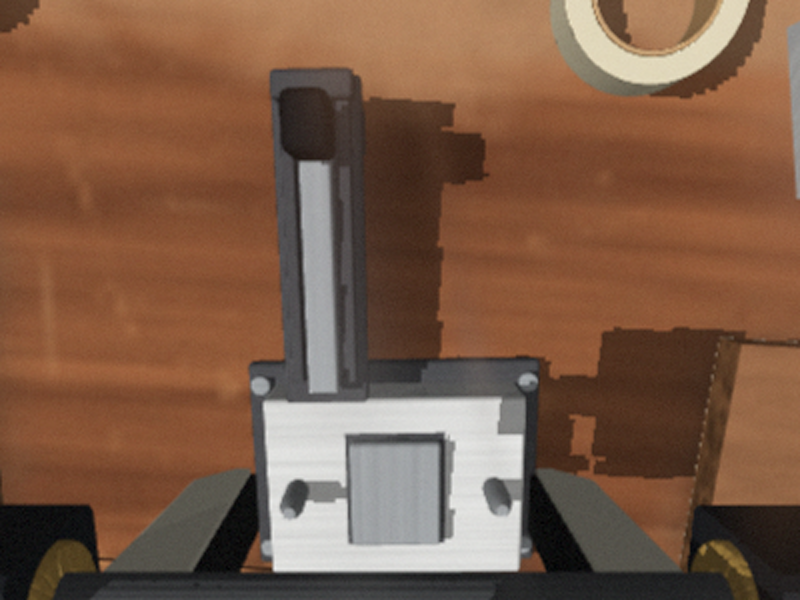

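The lock grip sits against the end stop and the bar ends at crop (322,392), off the block's face. The dowel tips are near (289,513) and (502,511). Refining those numbers now.

Run:
```python
from h import *
m=dict(np.load('w3.npz'));im=cv2.imread('pics/w3.png');g=cv2.cvtColor(im,cv2.COLOR_BGR2GRAY)
for n,x0,x1 in(('L',266,288),('R',368,390)):
    print(n);[print(y,g[y,x0:x1].tolist()) for y in range(236,262)]
hsv=cv2.cvtColor(im,cv2.COLOR_BGR2HSV)
# ejector corners from crop -> world
f=lambda u,v:(u/2+130,v/2)
E=[ray(m,f(u,v),.048)[:2] for u,v in((347,439),(441,439),(443,543),(349,544))];print('ej',np.mean(E,0).round(4),np.round(E,4).tolist())
for n,u,v in(('L',289,512),('R',502,510)):print(n,ray(m,f(u,v),.066).round(4))
B=[ray(m,f(u,v),.04)[:2] for u,v in((262,401),(527,398),(520,571),(273,571))];print('face',np.round(B,4).tolist())
S=[ray(m,f(u,v),.054)[:2] for u,v in((271,73),(352,72))];print('stop',np.round(S,4).tolist())
```

```text
L
236 [226, 225, 227, 225, 226, 225, 226, 227, 227, 224, 226, 225, 225, 226, 223, 225, 224, 223, 224, 224, 224, 221]
237 [224, 221, 223, 224, 222, 221, 221, 222, 221, 222, 223, 222, 220, 221, 220, 219, 220, 219, 221, 219, 220, 220]
238 [219, 219, 219, 220, 218, 222, 220, 219, 219, 219, 220, 219, 219, 219, 218, 220, 217, 217, 217, 218, 219, 219]
239 [220, 221, 221, 218, 220, 217, 218, 219, 220, 220, 210, 182, 170, 171, 177, 194, 217, 219, 218, 217, 217, 217]
240 [219, 218, 221, 220, 219, 217, 219, 216, 209, 185, 151, 103, 77, 75, 91, 126, 172, 176, 179, 176, 179, 176]
241 [217, 218, 217, 220, 219, 218, 218, 211, 177, 114, 81, 69, 64, 62, 61, 64, 92, 115, 126, 128, 130, 128]
242 [221, 218, 221, 220, 220, 221, 217, 187, 120, 87, 74, 63, 62, 61, 60, 62, 71, 93, 118, 132, 130, 127]
243 [220, 221, 219, 221, 217, 218, 208, 158, 92, 78, 68, 65, 61, 61, 60, 60, 61, 77, 105, 128, 130, 124]
244 [217, 216, 216, 219, 222, 216, 195, 125, 88, 72, 62, 63, 60, 65, 60, 62, 63, 67, 99, 127, 125, 124]
245 [215, 214, 217, 216, 218, 210, 176, 92, 82, 73, 63, 57, 60, 64, 65, 64, 63, 67, 97, 126, 126, 126]

[... 4216 characters left out ...]
22, 221, 221, 223, 217, 206, 203, 204, 206, 205, 204, 216, 218, 217, 217, 222, 205]
259 [221, 220, 220, 221, 222, 221, 219, 219, 219, 219, 218, 219, 219, 219, 215, 216, 216, 218, 216, 217, 219, 202]
260 [221, 223, 222, 221, 221, 224, 220, 220, 222, 220, 220, 220, 220, 219, 217, 217, 220, 221, 218, 219, 219, 208]
261 [220, 220, 220, 222, 222, 220, 220, 220, 221, 218, 216, 218, 218, 218, 217, 219, 219, 217, 217, 218, 218, 201]
ej [ 0.5861 -0.0051] [[0.5642, -0.0262], [0.5618, 0.0122], [0.6078, 0.0167], [0.6107, -0.0232]]
L [ 0.59   -0.0467  0.066 ]
R [0.584  0.0367 0.066 ]
face [[0.5523, -0.0627], [0.5442, 0.0472], [0.6227, 0.0527], [0.6295, -0.0565]]
stop [[0.4293, -0.059], [0.4272, -0.0305]]
```

carry_out --moves '[{"jaw":0.07,"dx":0.032,"dy":0.0565,"dz":0,"yaw":0},{"jaw":0.07,"dx":0.032,"dy":0.0565,"dz":0,"yaw":0},{"jaw":0.07,"dx":0.032,"dy":0.0565,"dz":0,"yaw":0},{"jaw":0.07,"dx":0.032,"dy":0.0565,"dz":0,"yaw":0},{"jaw":0.07,"dx":0,"dy":0,"dz":0,"yaw":-0.099},{"jaw":0.07,"dx":0,"dy":0,"dz":0,"yaw":-0.099},{"jaw":0.07,"dx":0,"dy":0,"dz":0,"yaw":0},{"jaw":0.07,"dx":0,"dy":0,"dz":0,"yaw":0}]'

```text
t: 7.48
tool_pos: [0.4136, 0.1998, 0.1529]
orientation: [-0.404, 3.115, 0.0]
force: [-0.6, 0.2, 0.5]
opening: 0.0699
gripper_force: 0.0
```

```bash
cat > go.py <<'E'
from h import *
import sys
tx,ty,th=map(float,sys.argv[1:4])
s=read_state();R=cv2.Rodrigues(s['orientation'])[0];h=np.degrees(np.arctan2(R[1,1],R[0,1]))
d=R.T@(np.array([tx,ty,s['tool_pos'][2]])-s['tool_pos']);print('pos',s['tool_pos'].round(4),'head',h.round(2),'tilt',R[:2,2].round(4),'dx,dy',d[:2].round(4),'yaw',-np.radians(th-h).round(4),'F',s['force'].round(1),'t',s['t'])
E
python3 go.py .4066 .2087 105.0
python3 - <<'E'
from h import *
# re-measure plate from here
m=camera_model('wrist');im=read_camera('wrist')[:,:,::-1];cv2.imwrite('pics/w4.png',im)
hsv=cv2.cvtColor(np.ascontiguousarray(im),cv2.COLOR_BGR2HSV);mk=((hsv[:,:,1]<45)&(hsv[:,:,2]>120)).astype(np.uint8)*255
mk[285:]=0;n,l,st,ce=cv2.connectedComponentsWithStats(mk)
for i in range(1,n):
  if st[i,4]>1500:
    ys,xs=np.nonzero(l==i);c=cv2.convexHull(np.stack([xs,ys],1).astype(np.int32))
    print(st[i],cv2.minAreaRect(np.array([ray(m,p[0].astype(float),.02)[:2] for p in c],np.float32)*1000))
E
```

```text
pos [0.4136 0.1998 0.1529] head 104.8 tilt [0.0008 0.0003] dx,dy [0.0045 0.0104] yaw -0.0035 F [-0.6  0.2  0.5] t 7.475
[    0     0   640   228 68743] ((351.2386779785156, 190.62681579589844), (186.42369079589844, 537.022216796875), 14.709507942199707)
```

Run:
```python
from h import *
m=camera_model('wrist');im=cv2.imread('pics/w4.png');g=cv2.cvtColor(im,cv2.COLOR_BGR2GRAY)
a=np.radians(105);X=np.array([np.sin(a),-np.cos(a)]);Y=np.array([np.cos(a),np.sin(a)]);C=np.array([.4066,.2087])
for n,lx,ly in(('h+',0,.042),('h-',0,-.042),('s1',-.025,.03),('s2',-.025,-.03),('s3',.025,.03),('s4',.025,-.03)):
    p=proj(m,[*(C+lx*X+ly*Y),.02]);u,v=map(round,p);k=13
    w=g[v-k:v+k+1,u-k:u+k+1];n_,l,st,ce=cv2.connectedComponentsWithStats((w<130).astype(np.uint8))
    for i in range(1,n_):
        q=ce[i]+[u-k,v-k]
        if st[i,4]>20:d=ray(m,q,.02)[:2]-C;print(n,np.round(p,1),q.round(1),st[i,4],'local',(d@X).round(4),(d@Y).round(4))
```

```text
h+ [384.9 189.2] [380.1 192.1] 343 local 0.0027 0.0378
h- [290.4 189.6] [289.6 189.6] 152 local -0.0 -0.0427
s1 [372.1 161.1] [372.  148.5] 54 local -0.0359 0.0296
s1 [372.1 161.1] [369.8 161.3] 62 local -0.0249 0.028
s2 [303.3 161.5] [303.  148.5] 54 local -0.0362 -0.03
s2 [303.3 161.5] [305.3 161.7] 63 local -0.0248 -0.0283
s3 [370.6 216.2] [369.3 205.2] 137 local 0.0147 0.0285
s3 [370.6 216.2] [368.3 216.5] 59 local 0.0252 0.0279
s3 [370.6 216.2] [371.  228.5] 54 local 0.0367 0.0307
s4 [304.5 216.5] [314.8 206.6] 36 local 0.0157 -0.0206
s4 [304.5 216.5] [306.5 216.9] 58 local 0.0253 -0.0282
s4 [304.5 216.5] [304. 229.] 81 local 0.0369 -0.0307
```

carry_out --moves '[{"jaw":0.07,"dx":0.0045,"dy":0.0104,"dz":0,"yaw":-0.0035},{"jaw":0.07,"dx":0,"dy":0,"dz":0.04,"yaw":0},{"jaw":0.07,"dx":0,"dy":0,"dz":0.04,"yaw":0},{"jaw":0.07,"dx":0,"dy":0,"dz":0.03,"yaw":0},{"jaw":0.07,"dx":0,"dy":0,"dz":0.0155,"yaw":0},{"jaw":0.07,"dx":0,"dy":0,"dz":0,"yaw":0},{"jaw":0.07,"dx":0,"dy":0,"dz":0,"yaw":0}]'

```text
t: 8.4
tool_pos: [0.4078, 0.2097, 0.0284]
orientation: [-0.414, 3.112, 0.001]
force: [0.8, -0.8, 0.2]
opening: 0.07
gripper_force: 0.0
```

```bash
python3 go.py .4066 .2087 105.0
```

```text
pos [0.4078 0.2097 0.0284] head 105.16 tilt [0.0018 0.0007] dx,dy [ 0.0014 -0.0006] yaw 0.0028 F [ 0.8 -0.8  0.2] t 8.4
```

carry_out --moves '[{"jaw":0.07,"dx":0.001,"dy":-0.0005,"dz":0.004,"yaw":0.003},{"jaw":0.03,"dx":0,"dy":0,"dz":0,"yaw":0},{"jaw":0.03,"dx":0,"dy":0,"dz":0,"yaw":0},{"jaw":0.03,"dx":0,"dy":0,"dz":0,"yaw":0},{"jaw":0.03,"dx":0,"dy":0,"dz":0,"yaw":0}]' --grip_force 50

```text
t: 9.02
tool_pos: [0.4061, 0.2085, 0.0232]
orientation: [-0.41, 3.115, -0.0]
force: [-0.1, -0.2, 1.6]
opening: 0.0438
gripper_force: 50.0
```

```bash
python3 go.py .4066 .2087 105.0
```

```text
pos [0.4061 0.2085 0.0232] head 105.0 tilt [0.0002 0.    ] dx,dy [-0.0006  0.0001] yaw -0.0001 F [-0.1 -0.2  1.6] t 9.025
```

carry_out --moves '[{"jaw":0.03,"dx":0,"dy":0,"dz":-0.02,"yaw":0},{"jaw":0.03,"dx":0,"dy":0,"dz":-0.04,"yaw":0},{"jaw":0.03,"dx":0,"dy":0,"dz":-0.04,"yaw":0},{"jaw":0.03,"dx":0,"dy":0,"dz":-0.03,"yaw":0},{"jaw":0.03,"dx":0,"dy":0,"dz":0,"yaw":0}]'

```text
t: 9.65
tool_pos: [0.4075, 0.209, 0.1551]
orientation: [-0.409, 3.11, 0.002]
force: [0.4, 0.4, -3.8]
opening: 0.0433
gripper_force: 50.0
```

carry_out --moves '[{"jaw":0.03,"dx":-0.0239,"dy":-0.0507,"dz":0,"yaw":0},{"jaw":0.03,"dx":-0.0239,"dy":-0.0507,"dz":0,"yaw":0},{"jaw":0.03,"dx":-0.0239,"dy":-0.0507,"dz":0,"yaw":0},{"jaw":0.03,"dx":-0.0239,"dy":-0.0507,"dz":0,"yaw":0},{"jaw":0.03,"dx":-0.0239,"dy":-0.0507,"dz":0,"yaw":0},{"jaw":0.03,"dx":0,"dy":0,"dz":0,"yaw":0.096},{"jaw":0.03,"dx":0,"dy":0,"dz":0,"yaw":0.096},{"jaw":0.03,"dx":0,"dy":0,"dz":0,"yaw":0}]'

```text
t: 10.65
tool_pos: [0.5856, -0.0056, 0.1501]
orientation: [0.11, -3.136, -0.001]
force: [-0.0, 0.6, -3.0]
opening: 0.0434
gripper_force: 50.0
```

```bash
python3 go.py .587 -.0052 94.0;  python3 - <<'E'
from h import *
m=camera_model('wrist');np.savez('w5.npz',**m)
im=read_camera('wrist')[:,:,::-1];cv2.imwrite('pics/w5.png',im)
E
```

```text
pos [ 0.5856 -0.0056  0.1501] head 94.01 tilt [-0.0041  0.0004] dx,dy [-0.0015  0.0003] yaw 0.0001 F [-0.   0.6 -3. ] t 10.65
```

View pics/w5.png

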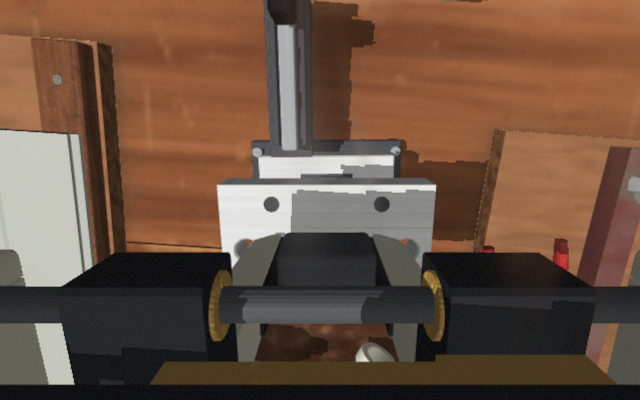

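The plate is held level. Its two near screws are at about (271,204) and (382,204), and the lower face and lock bar are visible beyond it. I'll check the plate's offset in the hand.

Run:
```python
from h import *
m=dict(np.load('w5.npz'));im=cv2.imread('pics/w5.png');g=cv2.cvtColor(im,cv2.COLOR_BGR2GRAY)
s=read_state();R=cv2.Rodrigues(s['orientation'])[0];print(s['tool_pos'].round(4))
for u,v in((271,204),(382,204)):
    w=g[v-12:v+13,u-13:u+14];n,l,st,ce=cv2.connectedComponentsWithStats((w<90).astype(np.uint8));i=max(range(1,n),key=lambda i:st[i,4]);q=ce[i]+[u-13,v-12]
    print(q.round(1),st[i,4],'tool',(R.T@(ray(m,q,s['tool_pos'][2]-.0032)-s['tool_pos'])).round(4))
for u in(230,260,300,350,400,425):
    c=g[176:196,u].astype(int);print(u,c.tolist())
```

```text
[ 0.5858 -0.0054  0.1506]
[270.5 204.1] 138 tool [ 0.0246 -0.0282  0.0033]
[381.4 204. ] 189 tool [0.0245 0.0281 0.0033]
230 [102, 96, 94, 85, 82, 79, 81, 84, 136, 211, 233, 234, 233, 234, 232, 231, 232, 232, 231, 233]
260 [227, 219, 155, 90, 89, 91, 90, 88, 134, 207, 233, 233, 233, 231, 231, 231, 230, 230, 232, 233]
300 [194, 180, 139, 105, 107, 102, 107, 102, 140, 202, 225, 227, 226, 191, 141, 140, 138, 137, 139, 140]
350 [43, 51, 77, 93, 87, 92, 91, 93, 137, 208, 230, 231, 230, 227, 227, 226, 227, 189, 140, 139]
400 [57, 62, 82, 93, 85, 90, 90, 91, 139, 210, 232, 232, 229, 228, 229, 229, 194, 139, 135, 142]
425 [56, 57, 75, 91, 90, 91, 90, 93, 141, 208, 234, 232, 231, 229, 193, 139, 140, 137, 138, 143]
```

carry_out --moves '[{"jaw":0.03,"dx":-0.0005,"dy":0,"dz":0.02,"yaw":0},{"jaw":0.03,"dx":0,"dy":0,"dz":0.02,"yaw":0},{"jaw":0.03,"dx":0,"dy":0,"dz":0.012,"yaw":0},{"jaw":0.03,"dx":0,"dy":0,"dz":0,"yaw":0},{"jaw":0.03,"dx":0,"dy":0,"dz":0,"yaw":0},{"jaw":0.03,"dx":0,"dy":0,"dz":0,"yaw":0}]'

```text
t: 11.45
tool_pos: [0.5882, -0.0055, 0.1021]
orientation: [-0.11, 3.138, -0.0]
force: [0.2, -1.0, -4.0]
opening: 0.0438
gripper_force: 50.0
```

```bash
python3 go.py .5864 -.0052 94.0
```

```text
pos [ 0.5882 -0.0055  0.1021] head 94.0 tilt [ 0.0018 -0.0002] dx,dy [0.0018 0.0005] yaw -0.0 F [ 0.2 -1.  -4. ] t 11.45
```

carry_out --moves '[{"jaw":0.03,"dx":0.0015,"dy":0.0003,"dz":0,"yaw":0},{"jaw":0.03,"dx":0,"dy":0,"dz":0.004,"yaw":0},{"jaw":0.03,"dx":0,"dy":0,"dz":0.004,"yaw":0},{"jaw":0.03,"dx":0,"dy":0,"dz":0.003,"yaw":0},{"jaw":0.03,"dx":0,"dy":0,"dz":0.003,"yaw":0},{"jaw":0.03,"dx":0,"dy":0,"dz":0,"yaw":0}]'

```text
t: 12.2
tool_pos: [0.5857, -0.0052, 0.0866]
orientation: [0.11, -3.139, -0.0]
force: [0.3, 0.4, -4.3]
opening: 0.0435
gripper_force: 50.0
```

```bash
python3 go.py .5864 -.0052 94.0
```

```text
pos [ 0.5857 -0.0052  0.0866] head 94.0 tilt [-0.0007  0.0001] dx,dy [-0.0007 -0.    ] yaw -0.0001 F [ 0.3  0.4 -4.3] t 12.2
```

carry_out --moves '[{"jaw":0.03,"dx":-0.0005,"dy":0,"dz":0.002,"yaw":0},{"jaw":0.03,"dx":0,"dy":0,"dz":0.002,"yaw":0},{"jaw":0.03,"dx":0,"dy":0,"dz":0.002,"yaw":0},{"jaw":0.03,"dx":0,"dy":0,"dz":0.002,"yaw":0},{"jaw":0.03,"dx":0,"dy":0,"dz":0,"yaw":0}]'

```text
t: 12.82
tool_pos: [0.5863, -0.0052, 0.0788]
orientation: [0.109, -3.139, -0.0]
force: [-0.1, -0.4, -2.7]
opening: 0.0438
gripper_force: 50.0
```

```bash
python3 go.py .5864 -.0052 94.0
```

```text
pos [ 0.5863 -0.0052  0.0788] head 93.99 tilt [-0.0005  0.    ] dx,dy [-0.0001  0.    ] yaw -0.0002 F [-0.1 -0.4 -2.7] t 12.825
```

carry_out --moves '[{"jaw":0.03,"dx":0,"dy":0,"dz":0.002,"yaw":0},{"jaw":0.03,"dx":0,"dy":0,"dz":0.002,"yaw":0},{"jaw":0.03,"dx":0,"dy":0,"dz":0.002,"yaw":0},{"jaw":0.03,"dx":0,"dy":0,"dz":0.002,"yaw":0},{"jaw":0.03,"dx":0,"dy":0,"dz":0.002,"yaw":0},{"jaw":0.03,"dx":0,"dy":0,"dz":0.002,"yaw":0},{"jaw":0.03,"dx":0,"dy":0,"dz":0,"yaw":0}]'

```text
t: 13.7
tool_pos: [0.5865, -0.0052, 0.0675]
orientation: [-0.109, 3.14, -0.0]
force: [-4.2, -0.3, 6.5]
opening: 0.0438
gripper_force: 50.0
```

carry_out --moves '[{"jaw":0.03,"dx":0,"dy":0,"dz":0.002,"yaw":0},{"jaw":0.03,"dx":0,"dy":0,"dz":0.0015,"yaw":0},{"jaw":0.03,"dx":0,"dy":0,"dz":0,"yaw":0},{"jaw":0.03,"dx":0,"dy":0,"dz":0,"yaw":0}]'

```text
t: 14.2
tool_pos: [0.5868, -0.0052, 0.0646]
orientation: [-0.11, 3.139, -0.0]
force: [-6.0, -0.3, 9.6]
opening: 0.0437
gripper_force: 50.0
```

```bash
python3 go.py .5864 -.0052 94.0
```

```text
pos [ 0.5868 -0.0052  0.0646] head 94.0 tilt [ 0.0006 -0.0001] dx,dy [0.0003 0.0001] yaw -0.0001 F [-6.  -0.3  9.6] t 14.2
```

carry_out --moves '[{"jaw":0.03,"dx":0.0005,"dy":0,"dz":0.001,"yaw":0},{"jaw":0.03,"dx":0,"dy":0,"dz":0.001,"yaw":0},{"jaw":0.03,"dx":0,"dy":0,"dz":0,"yaw":0},{"jaw":0.03,"dx":0,"dy":0,"dz":0,"yaw":0}]'

```text
t: 14.7
tool_pos: [0.5867, -0.0052, 0.0633]
orientation: [-0.109, 3.138, -0.0]
force: [-5.8, 0.9, 11.4]
opening: 0.0437
gripper_force: 50.0
```

carry_out --moves '[{"jaw":0.03,"dx":0,"dy":0,"dz":0.001,"yaw":0},{"jaw":0.03,"dx":0,"dy":0,"dz":0,"yaw":0},{"jaw":0.03,"dx":0,"dy":0,"dz":0,"yaw":0}]'

```text
t: 15.08
tool_pos: [0.5867, -0.0053, 0.0633]
orientation: [-0.11, 3.138, -0.0]
force: [-11.7, 1.0, 20.2]
opening: 0.0435
gripper_force: 50.0
```

carry_out --moves '[{"jaw":0.03,"dx":0.0005,"dy":0,"dz":0.001,"yaw":0},{"jaw":0.03,"dx":0,"dy":0,"dz":0,"yaw":0},{"jaw":0.03,"dx":0,"dy":0,"dz":0,"yaw":0},{"jaw":0.03,"dx":0,"dy":0,"dz":0,"yaw":0}]'

```text
t: 15.58
tool_pos: [0.5867, -0.0053, 0.0632]
orientation: [-0.11, 3.137, -0.0]
force: [-11.9, 1.3, 25.2]
opening: 0.0434
gripper_force: 50.0
```

Run:
```python
from h import *
s=read_state();print(s['tool_pos'].round(4),s['force'].round(1),s['wrist_torque'].round(2),cv2.Rodrigues(s['orientation'])[0][:2,2].round(4))
a=read_camera('side')[130:270,230:400,::-1];b=read_camera('wrist')[:300,150:500,::-1]
a=cv2.resize(np.ascontiguousarray(a),(437,360),interpolation=cv2.INTER_CUBIC)
b=cv2.resize(np.ascontiguousarray(b),(360,309));c=np.zeros((360,797,3),np.uint8);c[:,:437]=a;c[:309,437:]=b;cv2.imwrite('pics/fin.png',c)
```

```text
[ 0.5867 -0.0053  0.0632] [-11.9   1.3  25.2] [ 0.37  2.39 -0.03] [ 0.0027 -0.0002]
```

View pics/fin.png

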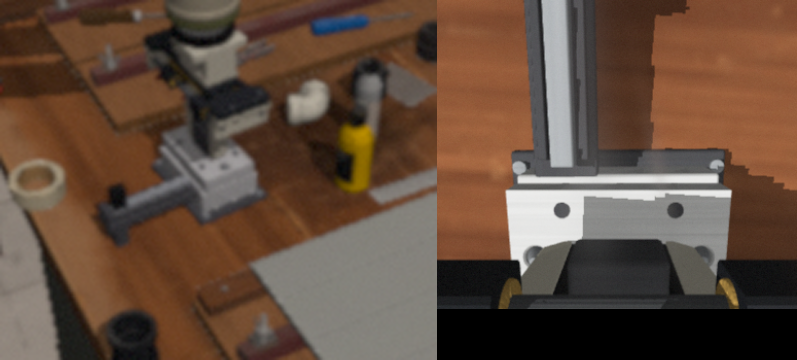

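The picture shows the plate seated flush on the lower block, the bar clear of it and the lock grip at its stop. TCP height is 63.2 mm, as predicted for closed, and it stays there while the push reads 25 N.

```bash
python3 -c "
from plant import *
print(close_job())"
```

```text
the job is handed in; nothing more can be done
None
```

I pulled the lock out to its end stop, put the upper half on both dowels and pressed the mould shut, then handed the job in at about 16 s, still gripping it and pushing down with about 25 N.

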